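Rebuild the spindle stack of a slide spinner

TASK

The slide spinner has been cleaned and its spindle stack has to go back on so that the slide carrier can be fitted: first the slotted spacer, slots down and turned until it drops over the drive key and sits fully home on the seat, then the brass washer flat on it, then the black bushing, flange down, pressed home until the spring balls in the spindle snap out above it. Let go of each part before fetching the next. The spindle runs in a small bearing, so feel your way and never load it with more than 30 N, and leave the bottles and the dish beside it where they stand.

Things in the scene. Friction and masses are not known exactly. Their poses are not given: they have to be found in the camera images.
- spinner: Slide spinner drive unit, carrier and bowl off, fixed to the bench: low round white housing 128 mm across, deck 36 mm above the bench, a control nose reaching 83 mm from the axis along -x. Origin: on the spindle axis, at bench height; z up. It stands on soft rubber feet and gives 1 mm for every 8 N pressed down (3.5 mm at most), then comes back. The steel spindle in its middle is braked: it does not turn.
- seat (a point): Centre of the steel seat (34 mm across, 42 mm above the bench) at the spindle's foot, on the spindle axis; z up. A flat-topped brass drive key (4 mm wide, 28 mm long, 4.5 mm high) lies across the foot, at any angle about the spindle: no reading gives that angle. The spindle is 14 mm thick to 20 mm above the seat, then tapers to 10 mm at 22.5 mm.
- spacer: Aluminium spacer: ring 30 mm outside, bore 15 mm, 18 mm high, 40 g. Origin: centre of its underside; z up. Four slots 5.5 mm wide and 6.5 mm high run through the wall from below, along its own +x, -x, +y, -y. With no slot over the drive key it rides 4.5 mm too high; a slot within about 3 degrees of the key lets it down to the seat, underside at seat.
- washer: Brass washer 32 mm outside, bore 15 mm, 5 mm thick, lying flat, 30 g. Origin: centre of its underside; z up. In place its underside is 18 mm above seat.
- bushing: Black flanged bushing, 16 mm high, bore 11 mm, 30 g: at the bottom a flange 30 mm across and 5 mm thick, above it a neck 22 mm across. Origin: centre of its underside (the flange side); z up. It stands flange down and goes on so. In place its underside is 23 mm above seat.
- mat: Thin grey service mat, 92 x 190 mm (x, y) and 3 mm thick, fixed to the bench; its long side (y) runs away from the robot. Spacer, washer and bushing stand on it in a row along its y, about 58 mm apart, in any order. Origin: centre of its underside. The microscope's eyepieces overhang the bench 0.3 m up, some 0.15 m to the left (+y of the world) of the mat.
- oil_amber: Small amber bottle with black cap, 31 mm across, 62 mm high, a bystander. Origin: centre of its underside.
- stain_w: Brown bottle with red dropper cap, 42 mm across, 122 mm high, a bystander. Origin: centre of its underside.
- petri: Petri dish, 61 mm across, 15 mm high, a bystander. Origin: centre of its underside.
- tip (a point): Top of the spindle, on its axis, 50.5 mm above the seat. The nose is 10 mm thick, with a lead-in cone (10 to 5 mm) over the top 3.5 mm. 8.5 mm below the tip are three spring balls standing 1.5 mm out. The bushing's bore pushes them in with roughly 4 to 8 N down; the bushing has to pass right below them, so that they snap out over its top.

How it is judged:
By the outcome, as a careful person would: the job done as asked, in the order asked, and still so for the second after the job is handed in, with the robot touching nothing.
It also fails if it takes over 72 s, if anything falls off the work surface, if the arm or the gripper's body presses on something with over 40 N, if the wrist force passes 120 N, or if a joint passes its speed limit or range.

ROBOT

A 7-joint arm with a two-finger parallel gripper is mounted at the origin on a cart in front of the work surface, level with it; the furniture and walls round the work are solid. World frame = base frame: x ahead of the robot, y to its left, z up, the work surface at z = 0. Lengths are in m, angles in rad, forces in N, time in s.
With the tool pointing down it reaches from about 0.425 to 0.925 m from the base axis. Payload 6.8 kg.
Tool frame: the origin (TCP) lies between the finger pads; the fingertips stand 14 mm ahead of it and the grasp point (between the pads) lies 5 mm behind it; z points along the fingers, y is the line along which they close (so a half turn about z gives the same grasp; the last joint's range is limited). The gripper opens to 85 mm and grips with 20 to 120 N. Pads are 22 mm wide; open, the fingers measure 114 mm over their backs; the gripper's body (76 mm by 85 mm) begins 54 mm behind the grasp point. The pads swing forward as they close: fully open they stand 13 mm farther back than shut.
Start: joints at [1.078, 0.477, 0.022, 1.555, -0.011, 1.109, -0.083], TCP at [0.253, -0.626, 0.211] pointing down, gripper open.
Joint ranges: [-2.96, 2.96], [-0.34, 2.1], [-1.41, 1.46], [0.24, 2.44], [-1.37, 4.51], [0.17, 1.92], [-2.96, 2.96]. Speed limits (rad/s): [2.39, 2.39, 3.14, 3.14, 3.14, 3.14, 3.14].

INTERFACE

Orientations are given as a rotation vector (axis times angle).
In Python, from bench import r, eyes, ticket gives the robot as it stands. The module is installed in compiled form; this text tells all that it offers.
- The arm moves only by the tool arm_command, never from a script. Its argument "plan" is text: rows parted by semicolons, each of 4 numbers parted by spaces: the shift along the tool's x, y, z in m, then the turn about the tool's z in degrees. In form: tx ty tz yaw; .... A call has 1 to 20 rows; each row shifts and turns the commanded pose from where the row before left it, along the tool's axes as they then stand; what a row does not reach is not made up. A row lasts 1/8 s, in which the tool goes at most 62.5 mm and 10.7 degrees, less where a joint would pass 70% of its speed; a pose out of reach is approached as far as the arm can. A call is refused whole if a number of a shift passes 0.0625 or a number of a turn 10.7, either way. A call with a gripper value outside its range is refused whole. "hand" is the closure, from -1 (fully open) to 1 (shut), set as the call begins (left out, the last holds). The fingers move at their own pace and stop on an object; "grip_force" is the grip in N (left out, the last holds). Time passes only in rows, so rows that do not move let the fingers close. It gives the time, the measured TCP pose, the force, the opening and the grip force at its end, in the units of the state.
- r.get_obs(): the state, without advancing time (a new reading comes with each control period).
- eyes.grab_frame(name): name is "side" or "top" or "wrist"; returns (picture, depth): 400x640x3 uint8, red, green, blue; 400x640 float32, m along the optical axis (not along the pixel's ray), 0 where there is no reading.
- eyes.calibration(name): a dict with "fov_y" (degrees; the focal length in pixels is half the picture's height over the tangent of half this angle, whatever the lens; pixels are square), "cx", "cy" (the principal point, pixels), "origin" and "attitude" of the camera in the world; the wrist camera has in their place "tool_from_camera" (4x4, takes a point from camera to tool coordinates, whose origin is the TCP and whose axes are the flange's). Camera axes: x right, y up, looking along -z (the intrinsics and any distortion apply to the point x, -y, -z); pixel columns grow to the right and rows downward; lengths in m; the calibration is good to about 2 mm. A picture is of the moment at which its call begins: read the wrist's pose just before it. calibration takes no time and is no camera call.
- ticket.hand_in(): hands the job in; it is judged then, once.
The state is a dict: "clock": time; "joints": joint angles; "qvel": joint speeds; "tau": joint torques, N m; "tcp_pos": TCP position; "orientation": TCP orientation; "contact_force": force on the tool from outside, world axes, zero at the start; "moment": the same for the moment, N m; "grip_width": finger opening in m; "gripper_force": force on a finger pad.
Only numpy, scipy, OpenCV 4.12 (cv2) and the standard library are available. Lean on these libraries where they do the work, as an engineer would, in place of code of your own. Each camera call takes 0.05 s, during which the arm holds its last target. There are 200 camera calls.

## Working session

There is one attempt and no reset: what is moved stays moved. The work goes in short steps, Python scripts to look and compute and a tool call to move; the robot and the scene stay as the last step left them, time stands still between calls to the robot, and variables do not carry over. Pictures are saved under pics/ and viewed, at most 13 in all, crops included, and the job is handed in when it is done.

Besides the shell and the picture viewer there is one more tool, called as a command line: name --argument value ..., lists and objects as JSON in quotes. arm_command: Moves the arm, as the interface text tells. Its arguments: {"type":"object","properties":{"plan":{"type":"string"},"hand":{"type":"number"},"grip_force":{"type":"number"}},"required":["plan"]}

```bash
mkdir -p pics; cat > h.py <<'E'
import numpy as np, cv2
from scipy.spatial.transform import Rotation as R
from bench import r, eyes, ticket
def cam(name,obs=None):
    c=eyes.calibration(name); f=200/np.tan(np.radians(c["fov_y"])/2)
    if name=="wrist":
        o=obs or r.get_obs(); T=np.eye(4);T[:3,:3]=R.from_rotvec(o["orientation"]).as_matrix();T[:3,3]=o["tcp_pos"]
        M=T@np.array(c["tool_from_camera"])
        return f,c["cx"],c["cy"],M[:3,3],M[:3,:3],c
    A=np.array(c["attitude"],float)
    A=A if A.shape==(3,3) else (R.from_rotvec(A).as_matrix() if A.size==3 else R.from_quat(A).as_matrix())
    return f,c["cx"],c["cy"],np.array(c["origin"]),A,c
def on_plane(C,u,v,z):
    f,cx,cy,o,A,c=C
    d=A@np.array([(u-cx)/f,-(v-cy)/f,-1.]); return o+d*(z-o[2])/d[2]
def cloud(C,D):
    f,cx,cy,o,A,c=C
    v,u=np.mgrid[:D.shape[0],:D.shape[1]]
    P=np.stack([(u-cx)/f*D,-(v-cy)/f*D,-D],-1); return P@A.T+o
E
python3 - <<'E'
from h import *
o=r.get_obs();print({k:np.round(v,3) for k,v in o.items()})
for n in("top","side","wrist"):
    print(n,eyes.calibration(n))
    I,D=eyes.grab_frame(n); np.savez(f"pics/{n}0.npz",I=I,D=D)
    cv2.imwrite(f"pics/{n}0.png",I[:,:,::-1])
E
```

```text
{'clock': np.float64(0.0), 'joints': array([ 1.078,  0.478,  0.022,  1.556, -0.012,  1.109, -0.083]), 'qvel': array([ 0.   ,  0.001, -0.   ,  0.001,  0.   ,  0.001,  0.001]), 'tau': array([-0.0000e+00, -5.9646e+01,  1.6070e+00, -2.8120e+01,  1.2000e-02,
        9.0000e-03,  0.0000e+00]), 'tcp_pos': array([ 0.253, -0.625,  0.21 ]), 'orientation': array([-3.082e+00, -6.000e-01,  1.000e-03]), 'contact_force': array([-0.68 , -0.598, -0.029]), 'moment': array([0.011, 0.011, 0.03 ]), 'gripper_force': np.float64(0.0), 'grip_width': np.float64(0.085)}
top {'fov_y': 42.730837549357446, 'cx': 327.7470842188015, 'cy': 201.26481019886492, 'origin': array([ 0.4508481 , -0.25483722,  0.9626656 ]), 'attitude': array([ 0.09449465, -0.06517483, -1.55541869])}
side {'fov_y': 52.93615827101589, 'cx': 322.3706290321228, 'cy': 204.1209164501304, 'origin': array([ 0.17531973, -0.89887295,  0.44641289]), 'attitude': array([ 1.07562702, -0.31752045, -0.48922954])}
wrist {'fov_y': 59.02276318575912, 'cx': 317.6137379064503, 'cy': 191.4788739905768, 'tool_from_camera': array([[ 8.16598890e-04,  9.62187035e-01,  2.72388405e-01,
         6.86172986e-02],
       [ 9.99999098e-01, -1.07611959e-03,  8.03375483e-04,
         1.33197792e-03],
       [ 1.06611997e-03,  2.72387503e-01, -9.62187046e-01,
        -1.64493498e-01],
       [ 0.00000000e+00,  0.00000000e+00,  0.00000000e+00,
         1.00000000e+00]])}
```

View pics/top0.png

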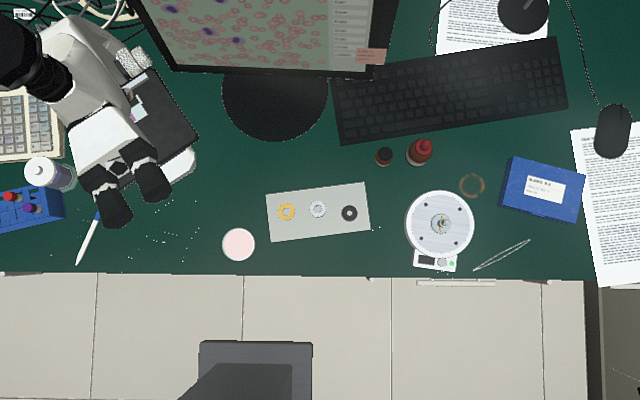

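View pics/side0.png

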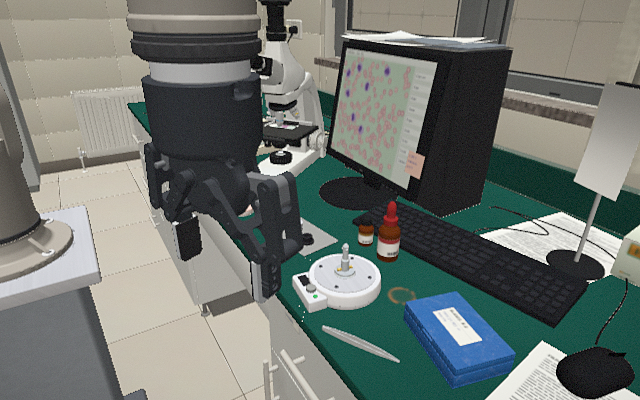

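The top view shows the mat (266-370, 183-241) with washer (287,212), spacer (318,209) and bushing (349,213). It also shows the spinner (440,223), the bottles at (384,155) and (420,150), and the dish (238,244). In the side view the spinner is at (344,280). The arm doesn't show in the top view, so I'll check that the two cameras agree.

```bash
python3 - <<'E'
from h import *
T=np.load("pics/top0.npz");S=np.load("pics/side0.npz");C=cam("top");Cs=cam("side");Cw=cam("wrist");W=np.load("pics/wrist0.npz")
print(C[3:5],C[0])
P=cloud(C,T["D"]);Ps=cloud(Cs,S["D"])
for n,u,v in[("wash",294,212),("spac",325,209),("bush",356,213),("bench",400,255),("deck",425,240),("amber",384,155),("red",425,143),("petri",238,244),("mat",300,190),("floor",500,330),("dark",250,370)]: print(n,P[v,u].round(3),T["D"][v,u])
for n,u,v in[("bench",300,340),("deck",365,290),("stain",390,245),("tip",345,247)]: print(n,Ps[v,u].round(3))
# spinner: points at deck height
m=(abs(P[...,2]-.036)<.008)&(np.hypot(P[...,0]-P[223,440,0],P[...,1]-P[223,440,1])<.09)
cs,_=cv2.findContours(m.astype(np.uint8),0,2);c=max(cs,key=cv2.contourArea);print("deck",cv2.minEnclosingCircle(c),cv2.boundingRect(c))
# mat
g=cv2.cvtColor(T["I"],cv2.COLOR_RGB2HSV)
m=((g[...,1]<40)&(g[...,2]>90)).astype(np.uint8);m[:, :255]=0;m[:,385:]=0;m[:175]=0;m[255:]=0
cs,_=cv2.findContours(m,0,2);c=max(cs,key=cv2.contourArea);b=cv2.minAreaRect(c);print(b)
for p in cv2.boxPoints(b): print(on_plane(C,*p,.003).round(4))
big=cv2.resize(T["I"][175:265,260:480],None,fx=3.6,fy=3.6,interpolation=2)
cv2.imwrite("pics/crop1.png",big[:,:,::-1])
E
```

```text
(array([ 0.4508481 , -0.25483722,  0.9626656 ]), array([[ 0.01477721,  0.99472223, -0.10153481],
       [-0.99972943,  0.01287411, -0.01937312],
       [-0.01796371,  0.10179362,  0.99464334]])) 511.24793064343567
wash [ 0.527 -0.173  0.008] 0.9593913
spac [ 0.532 -0.232  0.023] 0.94302523
bush [ 0.527 -0.289  0.008] 0.95697814
bench [ 0.45  -0.372  0.002] 0.9536447
deck [ 0.478 -0.414  0.031] 0.9260108
amber [ 0.627 -0.336  0.062] 0.9125848
red [ 0.637 -0.4    0.119] 0.8552936
petri [ 0.466 -0.071  0.013] 0.949647
mat [ 0.57  -0.183  0.001] 0.969531
floor [ 0.206 -0.801 -0.784] 1.7022151
dark [ 0.106 -0.003 -0.582] 1.5062892
bench [ 0.422 -0.439 -0.078]
deck [ 0.175 -0.899  0.446]
stain [ 0.629 -0.419  0.039]
tip [ 0.505 -0.445  0.089]
deck ((440.939697265625, 229.6673583984375), 40.18519973754883) (405, 190, 69, 79)
((317.408447265625, 211.4150390625), (48.98102569580078, 101.3532943725586), 82.64761352539062)
[ 0.5618 -0.1152  0.003 ]
[ 0.5889 -0.3052  0.003 ]
[ 0.4972 -0.3176  0.003 ]
[ 0.4703 -0.1295  0.003 ]
```

View pics/wrist0.png

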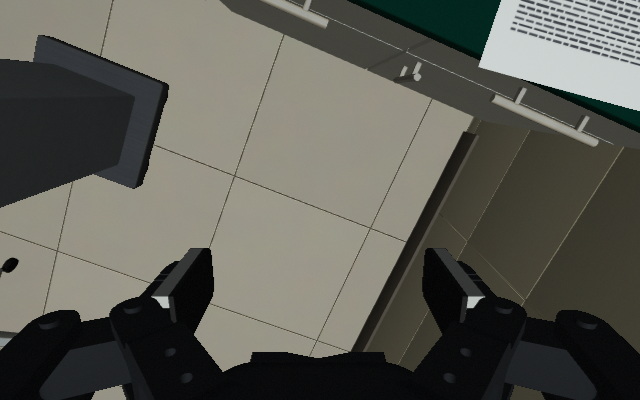

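```bash
cat >> h.py <<'E'
def yawof(o): 
    m=R.from_rotvec(o["orientation"]).as_matrix(); return np.degrees(np.arctan2(m[1,0],m[0,0]))
def go(p,yaw=None):
    o=r.get_obs();m=R.from_rotvec(o["orientation"]).as_matrix()
    print("shift in tool mm",(m.T@(np.array(p)-o["tcp_pos"])*1000).round(1),"turn",None if yaw is None else round(-(yaw-yawof(o)),2),"tcp",np.round(o["tcp_pos"],4),"yaw",yawof(o).round(2),"t",o["clock"].round(2))
E
python3 - <<'E'
from h import *
T=np.load("pics/top0.npz");C=cam("top");P=cloud(C,T["D"])
for n,u,v,z in[("wash",287,212,.008),("spac",318,209,.021),("bush",349,213,.019)]: print(n,on_plane(C,u,v,z).round(4))
print("spindle top?",on_plane(C,443,222,.092).round(3))
m=P[...,2]>.25
m[:, 260:]=False;m[:60]=0
Q=P[m];print("eyep near",Q[Q[:,1].argsort()[:3]].round(3),Q[Q[:,0].argsort()[:3]].round(3), Q[:,2].min())
go(on_plane(C,318,209,.2),98)
E
```

```text
wash [ 0.5271 -0.1601  0.008 ]
spac [ 0.5324 -0.2187  0.021 ]
bush [ 0.5259 -0.2761  0.019 ]
spindle top? [ 0.507 -0.434  0.092]
eyep near [[ 0.451 -0.255  0.963]
 [ 0.451 -0.255  0.963]
 [ 0.451 -0.255  0.963]] [[ 0.451 -0.255  0.963]
 [ 0.451 -0.255  0.963]
 [ 0.451 -0.255  0.963]] 0.2503527698272586Traceback (most recent call last):
  File "<stdin>", line 8, in <module>
  File "h.py", line 24, in go
    print("shift in tool mm",(m.T@(np.array(p)-o["tcp_pos"])*1000).round(1),"turn",None if yaw is None else round(-(yaw-yawof(o)),2),"tcp",np.round(o["tcp_pos"],4),"yaw",yawof(o).round(2),"t",o["clock"].round(2))
                                                                                                                                                                                                ^^^^^^^^^^^^^^^^
AttributeError: 'float' object has no attribute 'round'
```

```bash
sed -i 's/o\["clock"\].round(2)/round(float(o["clock"]),2)/' h.py; python3 - <<'E'
from h import *
T=np.load("pics/top0.npz");C=cam("top");P=cloud(C,T["D"])
m=(P[...,2]>.25)&(T["D"]>0)
m[:, 260:]=False;m[:60]=0
Q=P[m];print("eyep near",Q[Q[:,1].argsort()[:3]].round(3),Q[Q[:,0].argsort()[:3]].round(3), Q[:,2].min())
go([.53,-.22,.2],90)
E
```

```text
eyep near [[ 0.528 -0.048  0.332]
 [ 0.527 -0.047  0.331]
 [ 0.53  -0.047  0.337]] [[0.477 0.021 0.326]
 [0.478 0.029 0.335]
 [0.478 0.031 0.334]] 0.2503527698272586
shift in tool mm [ 408.7 -271.7   10.4] turn -67.95 tcp [ 0.2532 -0.6252  0.21  ] yaw 22.05 t 0.15
```

arm_command --plan "0.0372 -0.0247 0.0009 0;0.0372 -0.0247 0.0009 0;0.0372 -0.0247 0.0009 0;0.0372 -0.0247 0.0009 0;0.0372 -0.0247 0.0009 0;0.0372 -0.0247 0.0009 0;0.0372 -0.0247 0.0009 0;0.0372 -0.0247 0.0009 0;0.0372 -0.0247 0.0009 0;0.0372 -0.0247 0.0009 0;0.0372 -0.0247 0.0009 0;0 0 0 -9.5;0 0 0 -9.5;0 0 0 -9.5;0 0 0 -9.5;0 0 0 0" --hand -0.1

```text
clock: 2.15
tcp_pos: [0.5304, -0.2203, 0.2006]
orientation: [-2.721, -1.569, 0.0]
contact_force: [-0.4, -0.0, -0.5]
grip_width: 0.047
gripper_force: 0.0
```

```bash
python3 - <<'E'
from h import *
o=r.get_obs();C=cam("wrist",o);I,D=eyes.grab_frame("wrist");cv2.imwrite("pics/w1.png",I[:,:,::-1])
np.savez("pics/w1.npz",I=I,D=D)
print(o["grip_width"],o["joints"].round(2));go([.53,-.22,.2],60)
P=cloud(C,D)
for n,p,z in[("w",(.527,-.16),.008),("s",(.532,-.219),.021),("b",(.526,-.276),.019)]:
    m=(D>0)&(np.hypot(P[...,0]-p[0],P[...,1]-p[1])<.027)&(P[...,2]>z-.003)&(P[...,2]<z+.005)
    cs,_=cv2.findContours(m.astype(np.uint8),0,2)
    c=max(cs,key=cv2.contourArea); (u,v),rad=cv2.minEnclosingCircle(c); e=cv2.fitEllipse(c)
    print(n,(u,v,rad),np.round(e[0]+e[1],1),on_plane(C,*e[0],z).round(4),P[m].mean(0).round(4))
# pad tips depth
f,cx,cy,*_,c=C
E
```

```text
0.04702919658976033 [ 0.52  0.34 -0.29  1.8   0.11  1.02 -0.34]
shift in tool mm [ 0.  -0.6  0.7] turn -0.17 tcp [ 0.5305 -0.2203  0.2007] yaw 59.83 t 2.2
w (287.1252746582031, 106.96466827392578, 19.921348571777344) [286.5 107.4  32.9  35.2] [ 0.5307 -0.1593  0.008 ] [ 0.5294 -0.1593  0.008 ]
s (320.38543701171875, 159.2183837890625, 15.286884307861328) [320.4 159.3  29.5  30. ] [ 0.5351 -0.2187  0.021 ] [ 0.5352 -0.2185  0.0223]
b (343.5526428222656, 210.5, 10.742412567138672) [343.5 210.5  20.5  20.8] [ 0.5289 -0.2775  0.019 ] [ 0.529  -0.2773  0.02  ]
```

View pics/w1.png

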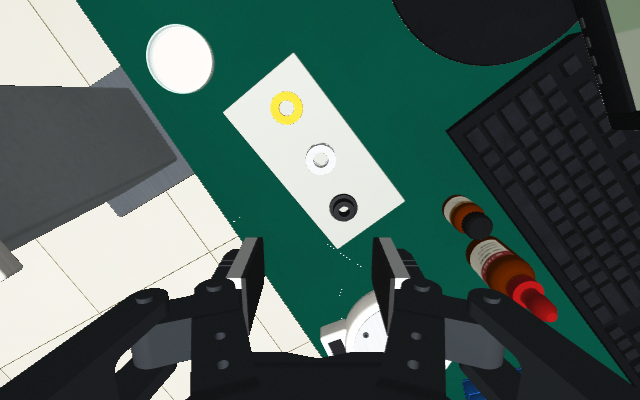

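The wrist view shows washer (287,107), spacer (320,159) and bushing (343,208), with both pads at the bottom near (250,240) and (385,240). Next I'll move over the spacer and go lower for the close look.

arm_command --plan "0.002 0.0015 0.03 0;0.002 0.0015 0.05 0;0 0 0.04 0;0 0 0 0"

```text
clock: 2.7
tcp_pos: [0.5327, -0.2174, 0.0782]
orientation: [-2.718, -1.566, 0.007]
contact_force: [-0.6, -0.4, -0.5]
grip_width: 0.0471
gripper_force: 0.0
```

```bash
cat >> h.py <<'E'
def close(p,z,rad=.027,tag="c",lo=.003,hi=.005):
    "outline circle of a part's top face at height z near p, wrist camera"
    o=r.get_obs();C=cam("wrist",o);I,D=eyes.grab_frame("wrist");cv2.imwrite(f"pics/{tag}.png",I[:,:,::-1]);np.savez(f"pics/{tag}.npz",I=I,D=D)
    P=cloud(C,D)
    m=(D>0)&(np.hypot(P[...,0]-p[0],P[...,1]-p[1])<rad)&(P[...,2]>z-lo)&(P[...,2]<z+hi)
    cs,_=cv2.findContours(m.astype(np.uint8),0,2);c=max(cs,key=cv2.contourArea);e=cv2.fitEllipse(c)
    q=on_plane(C,*e[0],z);print(tag,np.round(e[0]+e[1],1),"pos",q.round(4),"mean",P[m].mean(0).round(4))
    return q,C,I,D,P
E
python3 - <<'E'
from h import *
q,C,I,D,P=close((.535,-.2187),.021,tag="s2")
o=r.get_obs();m=R.from_rotvec(o["orientation"]).as_matrix()
L=(P-o["tcp_pos"])@m
k=(D>0)&(abs(L[...,1])<.04)&(L[...,2]<.03)&(L[...,2]>-.03)&(abs(L[...,0])<.02)
for s in(-1,1):
    Q=L[k&(L[...,1]*s>0)]; print(len(Q),Q.min(0).round(4) if len(Q) else 0,Q.max(0).round(4) if len(Q) else 0,np.percentile(Q[:,2],[95,99]) if len(Q) else 0)
print(o["grip_width"]);go([q[0],q[1],.019],60)
E
```

```text
s2 [321.4 198.8  44.4  45. ] pos [ 0.5352 -0.2186  0.021 ] mean [ 0.5354 -0.2184  0.0222]
218 [-0.0126 -0.0365 -0.03  ] [ 0.0102 -0.0244 -0.0219] [-0.02286513 -0.02221614]
224 [-0.0124  0.022  -0.03  ] [ 0.0101  0.0345 -0.0212] [-0.02248467 -0.02155063]
0.046906900822675165
shift in tool mm [-0.2  0.9 61.4] turn -0.06 tcp [ 0.5346 -0.218   0.0804] yaw 59.94 t 2.75
```

View pics/s2.png

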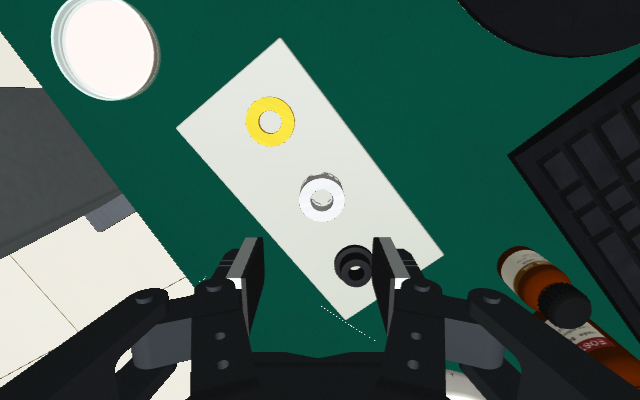

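The wrist view shows the spacer (321,199) ahead of the pads, whose tips look higher than the text says. I'll descend and check that from the side.

arm_command --plan "0 0.001 0.03 0;0 0 0.02 0;0 0 0.006 0;0 0 0 0;0 0 0 0"

```text
clock: 3.38
tcp_pos: [0.5372, -0.2191, 0.0264]
orientation: [2.719, 1.57, 0.002]
contact_force: [0.5, 0.2, -0.3]
grip_width: 0.0473
gripper_force: 0.0
```

```bash
python3 - <<'E'
from h import *
I,D=eyes.grab_frame("wrist");J,E=eyes.grab_frame("side")
go([.5352,-.2186,.019],60);o=r.get_obs();print(o["contact_force"].round(1))
cv2.imwrite("pics/s3.png",np.hstack([I[100:380,150:480],cv2.resize(J[120:260,200:400],None,fx=2,fy=2)])[:,:,::-1])
E
```

```text
shift in tool mm [-0.5 -1.7  7. ] turn 0.03 tcp [ 0.5369 -0.219   0.026 ] yaw 60.03 t 3.48
[-0.1  0.3  0.7]
```

View pics/s3.png

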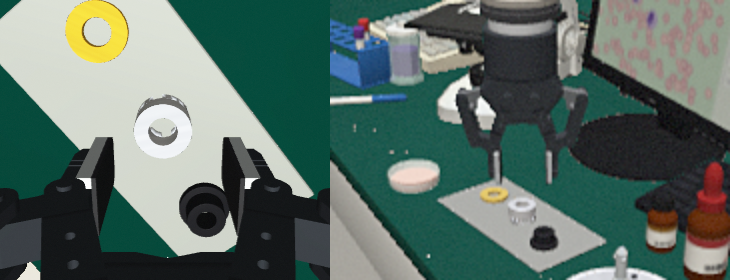

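```bash
python3 - <<'E'
from h import *
C=cam("side");f,cx,cy,o,A,c=C
def proj(p):
    q=A.T@(np.array(p)-o); return cx+f*q[0]/-q[2],cy-f*q[1]/-q[2]
for z in(.02,.03,.04,.05,.06,.07):
    print(z,[np.round(proj([.5372+s*.0235*.866,-.219-s*.0235*.5,z])).tolist() for s in(-1,1)])
print("spacer",proj([.5352,-.2186,.021]))
print("seen tips", (200+165/2,120+90),(200+218/2,120+90))
E
```

```text
0.02 [[286.0, 222.0], [308.0, 222.0]]
0.03 [[286.0, 218.0], [308.0, 218.0]]
0.04 [[286.0, 214.0], [308.0, 214.0]]
0.05 [[286.0, 210.0], [308.0, 210.0]]
0.06 [[286.0, 205.0], [308.0, 205.0]]
0.07 [[286.0, 201.0], [308.0, 201.0]]
spacer (np.float64(296.08320645216986), np.float64(221.49744168673448))
seen tips (282.5, 210) (309.0, 210)
```

The side ray puts the tips at z≈0.050 with the reported TCP at 0.026. That agrees with the wrist depth: the tips are about 22-24 mm behind the reported TCP. I'll go by the observed tips and feel my way.

arm_command --plan "-0.0005 -0.0017 0.015 0;0 0 0.012 0;0 0 0.006 0;0 0 0.003 0;0 0 0 0;0 0 0 0"

```text
clock: 4.22
tcp_pos: [0.5347, -0.2185, -0.0108]
orientation: [2.72, 1.572, 0.001]
contact_force: [0.1, 0.4, 0.6]
grip_width: 0.0471
gripper_force: 0.0
```

```bash
cat >> h.py <<'E'
def tips(tag="t",save=None):
    o=r.get_obs();C=cam("wrist",o);I,D=eyes.grab_frame("wrist");P=cloud(C,D);m=R.from_rotvec(o["orientation"]).as_matrix();L=(P-o["tcp_pos"])@m
    w=o["grip_width"]/2
    for s in(-1,1):
        k=(D>0)&(L[...,1]*s>w-.004)&(L[...,1]*s<w+.008)&(L[...,2]<.03)&(L[...,2]>-.05)&(abs(L[...,0]-.008)<.006)&(P[...,2]>.0)
        Q=L[k]; print("tip z rel tcp",np.percentile(Q[:,2],[80,90,95,98]).round(4),"world",P[k][:,2].min().round(4))
    print("w",o["grip_width"].round(4),"F",o["contact_force"].round(1),"grip",round(float(o["gripper_force"]),1))
    if save: cv2.imwrite(f"pics/{save}.png",I[:,:,::-1])
    return o,C,I,D,P
E
python3 - <<'E'
from h import *
tips(save="s4");go([.5352,-.2186,-.016],60)
E
```

```text
tip z rel tcp [-0.0151 -0.0148 -0.0144 -0.0142] world 0.0024
tip z rel tcp [-0.015  -0.0146 -0.0144 -0.014 ] world 0.0028Traceback (most recent call last):
  File "<stdin>", line 2, in <module>
  File "h.py", line 39, in tips
    print("w",o["grip_width"].round(4),"F",o["contact_force"].round(1),"grip",round(float(o["gripper_force"]),1))
              ^^^^^^^^^^^^^^^^^^^^^
AttributeError: 'float' object has no attribute 'round'
```

arm_command --plan "0 0 0 0;0 0 0 0;0 0 0 0;0 0 0 0;0 0 0 0" --hand 1 --grip_force 35

```text
clock: 4.9
tcp_pos: [0.5347, -0.2185, -0.0106]
orientation: [2.72, 1.572, 0.001]
contact_force: [-1.5, 0.0, 5.8]
grip_width: 0.0275
gripper_force: 34.4
```

```bash
sed -i 's/o\["grip_width"\].round(4)/round(float(o["grip_width"]),4)/' h.py; python3 - <<'E'
from h import *
o,C,I,D,P=tips(save="s4");go([.5352,-.2186,-.016],60)
E
```

```text
tip z rel tcp [-0.0151 -0.0146 -0.0143 -0.014 ] world 0.0023
tip z rel tcp [-0.0151 -0.0146 -0.0143 -0.014 ] world 0.0025
w 0.0275 F [-1.5  0.   5.8] grip 34.4
shift in tool mm [0.1 0.5 5.4] turn 0.05 tcp [ 0.5347 -0.2184 -0.0106] yaw 60.05 t 4.95
```

View pics/s4.png

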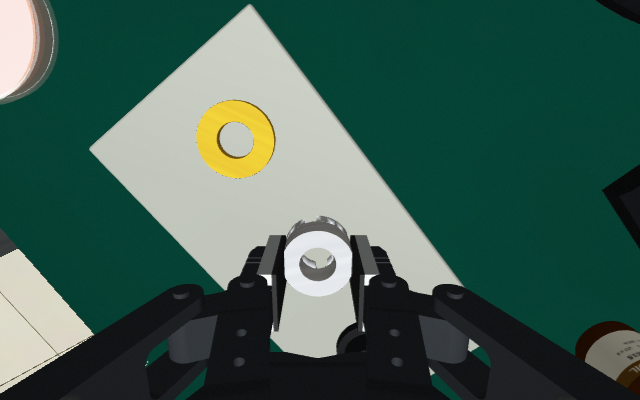

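The spacer is gripped at (318,264), centred between the pads. I'll lift it and carry it just past the spindle so the camera can see the spindle.

arm_command --plan "0 0 -0.02 0;0 0 -0.05 0;0 0 -0.06 0;-0.0363 0.0104 0 0;-0.0363 0.0104 0 0;-0.0363 0.0104 0 0;-0.0363 0.0104 0 0;-0.0363 0.0104 0 0;-0.0363 0.0104 0 0;-0.0363 0.0104 0 0;-0.0363 0.0104 0 0;0 0 0 0;0 0 0 0"

```text
clock: 6.58
tcp_pos: [0.462, -0.5106, 0.1195]
orientation: [-2.72, -1.572, -0.002]
contact_force: [0.6, 0.0, -0.9]
grip_width: 0.0274
gripper_force: 34.7
```

```bash
python3 - <<'E'
from h import *
o,C,I,D,P=tips(save="p1");np.savez("pics/p1.npz",I=I,D=D,P=P)
go([.507,-.434,.12],60); print(o["joints"].round(2))
m=(D>0)&(P[...,2]>.065)&(P[...,2]<.1)&(np.hypot(P[...,0]-.507,P[...,1]+.434)<.025)
Q=P[m];print(len(Q),Q.mean(0).round(4),Q.max(0).round(4),Q.min(0).round(4))
t=Q[Q[:,2]>Q[:,2].max()-.004];print(t.mean(0).round(4))
m=(D>0)&(abs(P[...,2]-.037)<.007)&(np.hypot(P[...,0]-.507,P[...,1]+.434)<.08)
v,u=np.nonzero(m);print("deck",u.min(),u.max(),v.min(),v.max(),P[m].min(0).round(4),P[m].max(0).round(4))
E
```

```text
tip z rel tcp [-0.0302 -0.0266 -0.0229 -0.0186] world 0.1346
tip z rel tcp [-0.0297 -0.0259 -0.0215 -0.0177] world 0.1336
w 0.0274 F [ 0.6  0.  -0.9] grip 34.7
shift in tool mm [88.1  0.8 -0.5] turn 0.14 tcp [ 0.4624 -0.51    0.1194] yaw 60.14 t 6.62
[ 0.89  0.59 -0.21  1.59  0.14  0.97  0.11]
432 [ 0.5087 -0.4427  0.0887] [ 0.5156 -0.4374  0.0958] [ 0.5032 -0.4486  0.065 ]
[ 0.5094 -0.4423  0.0932]
deck 201 420 0 159 [ 0.4277 -0.5044  0.03  ] [ 0.5725 -0.3836  0.044 ]
```

View pics/p1.png

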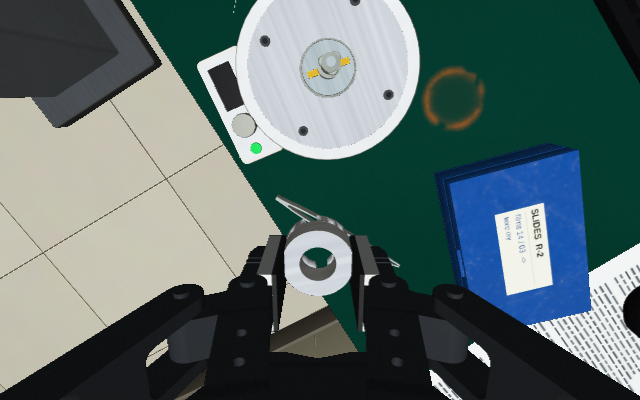

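The wrist view shows the seat disc at about (328,68), with the brass key ends at (312,73) and (345,62) and the spacer held at (318,263). I'll work out the axis from these.

```bash
python3 - <<'E'
from h import *
Z=np.load("pics/p1.npz");I,D,P=Z["I"],Z["D"],Z["P"];C=cam("wrist")
h=cv2.cvtColor(I,cv2.COLOR_RGB2HSV)
roi=np.zeros(D.shape,bool);roi[35:105,290:370]=1
k=roi&(h[...,0]>15)&(h[...,0]<32)&(h[...,1]>120)
n,l,s,c=cv2.connectedComponentsWithStats(k.astype(np.uint8));o=np.argsort(-s[1:,4])[:2]+1
q=[on_plane(C,*c[i],.0465) for i in o];print(s[o,4],c[o].round(1),np.round(q,4),"mid",np.mean(q,0).round(4),"keyang",np.degrees(np.arctan2(*(q[1]-q[0])[1::-1])).round(1))
v,u=np.nonzero(k);pts=np.array([on_plane(C,a,b,.0465)[:2] for a,b in zip(u,v)])
print("key PCA",cv2.fitLine(pts.astype(np.float32),2,0,.01,.01).ravel().round(4),"bounds mid",((pts.min(0)+pts.max(0))/2).round(4))
# seat disc by hough
g=cv2.cvtColor(I,cv2.COLOR_RGB2GRAY)
H=cv2.HoughCircles(cv2.GaussianBlur(g,(5,5),1)[20:120,270:390],3,1,50,param1=80,param2=15,minRadius=22,maxRadius=34)
for a,b,rr in H[0][:2]: print("seat",a+270,b+20,rr,on_plane(C,a+270,b+20,.042).round(4))
t=(D>0)&roi&(P[...,2]>.0895);v,u=np.nonzero(t);print("tip px",u.mean(),v.mean(),on_plane(C,u.mean(),v.mean(),.0915).round(4))
# held spacer top
o=r.get_obs();zt=o["tcp_pos"][2]+.0106+.021
m=(D>0)&(abs(P[...,2]-zt)<.003);m[:200]=0;m[320:]=0;m[:,284:][:,70:]=0;m[:,:284]=0
c=max(cv2.findContours(m.astype(np.uint8),0,2)[0],key=cv2.contourArea);e=cv2.fitEllipse(c);q=on_plane(C,*e[0],zt)
M=R.from_rotvec(o["orientation"]).as_matrix();print("spacer",np.round(e[0]+e[1],1),q.round(4),"tool",(M.T@(q-o["tcp_pos"])).round(4),P[m].mean(0).round(4))
# slots: gaps in outer wall under pads, bore picture
E
```

```text
[71 56] [[312.6  72.9]
 [344.5  61. ]] [[ 0.4997 -0.4398  0.0465]
 [ 0.5208 -0.4436  0.0465]] mid [ 0.5102 -0.4417  0.0465] keyang -10.2
key PCA [ 0.9841 -0.1778  0.509  -0.4415] bounds mid [ 0.5099 -0.4415]
seat 328.5 67.5 29.4 [ 0.5104 -0.4418  0.042 ]
tip px 330.06168831168833 61.47402597402598 [ 0.5097 -0.4417  0.0915]
spacer [317.4 261.2  68.8  76.2] [ 0.4631 -0.51    0.151 ] tool [ 0.0004  0.0006 -0.0316] [ 0.4629 -0.5104  0.1519]
```

arm_command --plan "0.0275 0.0022 0 0;0.0275 0.0022 0 0;0.0276 0.0022 0 0;0 0 0.015 0;0 0 0.014 0;0 0 0 0;0 0 0 0"

```text
clock: 7.5
tcp_pos: [0.5078, -0.4441, 0.0898]
orientation: [-2.721, -1.57, 0.001]
contact_force: [-1.3, 0.2, 0.6]
grip_width: 0.0277
gripper_force: 34.7
```

```bash
cat > ck.py <<'E'
from h import *
import sys
zoff=float(sys.argv[1]);rad=float(sys.argv[2]) # top height above TCP of held part
o=r.get_obs();C=cam("wrist",o);I,D=eyes.grab_frame("wrist");P=cloud(C,D);cv2.imwrite("pics/ck.png",I[:,:,::-1])
zt=o["tcp_pos"][2]+zoff;M=R.from_rotvec(o["orientation"]).as_matrix();L=(P-o["tcp_pos"])@M
m=(D>0)&(abs(P[...,2]-zt)<.003)&(np.hypot(L[...,0],L[...,1])<rad+.006)&(abs(L[...,1])<rad-.001)
c=max(cv2.findContours(m.astype(np.uint8),0,2)[0],key=cv2.contourArea);e=cv2.minEnclosingCircle(c);q=on_plane(C,*e[0],zt)
print("part tool",(M.T@(q-o["tcp_pos"])).round(4),"px",np.round(e[0],1),"top z",P[m][:,2].mean().round(4),"want",round(zt,4),"world",q.round(4))
go([.5101,-.4417,.0789],60);print(o["contact_force"].round(1))
E
python3 ck.py .0316 .015
```

```text
part tool [ 0.0001 -0.001  -0.0316] px [313.4 261.8] top z 0.1222 want 0.1214 world [ 0.507  -0.4435  0.1214]
shift in tool mm [ 3.1  0.5 11.2] turn -0.02 tcp [ 0.5081 -0.4441  0.0901] yaw 59.98 t 7.55
[-1.3  0.2  0.6]
```

arm_command --plan "0.001 0 0 0;0 0 0 0;0 0 0 0"

```text
clock: 7.92
tcp_pos: [0.5091, -0.4424, 0.0901]
orientation: [2.72, 1.572, 0.0]
contact_force: [0.8, -0.1, -1.3]
grip_width: 0.028
gripper_force: 34.7
```

```bash
python3 ck.py .0316 .015
```

```text
part tool [ 0.0006 -0.0008 -0.0316] px [314.  260.6] top z 0.1226 want 0.1217 world [ 0.5087 -0.4415  0.1217]
shift in tool mm [ 1.1  0.6 11.2] turn 0.05 tcp [ 0.509  -0.4424  0.0901] yaw 60.05 t 7.97
[ 0.8 -0.1 -1.3]
```

arm_command --plan "0.0005 0.0008 0.008 0;0 0 0.01 0;0 0 0.01 0;0 0 0.006 0;0 0 0 0;0 0 0 0"

```text
clock: 8.72
tcp_pos: [0.5101, -0.4425, 0.0562]
orientation: [2.72, 1.572, 0.0]
contact_force: [-0.8, -0.3, -0.3]
grip_width: 0.0276
gripper_force: 34.7
```

```bash
python3 ck.py .0316 .015
```

```text
part tool [ 0.0001 -0.001  -0.0316] px [313.4 261.8] top z 0.0886 want 0.0878 world [ 0.5093 -0.4419  0.0878]
shift in tool mm [  0.7  -0.4 -22.6] turn 0.04 tcp [ 0.5102 -0.4425  0.0563] yaw 60.04 t 8.78
[-0.8 -0.3 -0.3]
```

arm_command --plan "0 0 0.002 0;0 0 0.002 0;0 0 0.002 0;0 0 0.002 0;0 0 0 0"

```text
clock: 9.4
tcp_pos: [0.5098, -0.4422, 0.0476]
orientation: [-2.72, -1.572, 0.0]
contact_force: [0.4, -0.8, -0.5]
grip_width: 0.0276
gripper_force: 34.7
```

arm_command --plan "0 0 0.003 0;0 0 0.003 0;0 0 0.003 0;0 0 0.003 0;0 0 0.001 0;0 0 0 0;0 0 0 0"

```text
clock: 10.28
tcp_pos: [0.5097, -0.4422, 0.0348]
orientation: [-2.72, -1.572, 0.0]
contact_force: [-1.2, 1.3, -0.9]
grip_width: 0.0281
gripper_force: 34.6
```

arm_command --plan "0 0 0.001 0;0 0 0.001 0;0 0 0.001 0;0 0 0 0;0 0 0 0"

```text
clock: 10.9
tcp_pos: [0.5098, -0.4423, 0.0321]
orientation: [-2.72, -1.572, 0.0]
contact_force: [-3.9, 2.7, 4.8]
grip_width: 0.0276
gripper_force: 35.1
```

arm_command --plan "0 -0.0005 0.0005 0;0 0 0 3;0 0 0 3;0 0 0 3;0 0 0 3;0 0 0 3;0 0 0 3;0 0 0 3;0 0 0 0"

```text
clock: 12.02
tcp_pos: [0.5094, -0.4422, 0.0319]
orientation: [2.961, 1.049, -0.0]
contact_force: [-4.9, 2.8, 7.0]
grip_width: 0.0276
gripper_force: 35.3
```

```bash
cat > st.py <<'E'
from h import *
o=r.get_obs();print(o["moment"].round(3),o["contact_force"].round(1),o["tcp_pos"].round(4),round(yawof(o),2),round(float(o["clock"]),2),o["joints"][6].round(2))
E
python3 st.py
```

```text
[0.618 0.958 0.009] [-4.9  2.8  7. ] [ 0.5094 -0.4422  0.0319] 39.02 12.03 -0.34
```

arm_command --plan "-0.0001 -0.0006 0 3;0 0 0 3;0 0 0 3;0 0 0 3;0 0 0 3;0 0 0 3;0 0 0 3;0 0 0 0"

```text
clock: 13.02
tcp_pos: [0.5093, -0.442, 0.032]
orientation: [3.102, 0.492, 0.001]
contact_force: [-3.2, 3.4, 6.5]
grip_width: 0.0276
gripper_force: 35.3
```

```bash
python3 st.py
```

```text
[0.6   0.803 0.012] [-3.2  3.4  6.5] [ 0.5093 -0.442   0.032 ] 18.03 13.03 -0.65
```

arm_command --plan "-0.0002 -0.0005 0 3;0 0 0 3;0 0 0 3;0 0 0 3;0 0 0 3;0 0 0 3;0 0 0 3;0 0 0 0"

```text
clock: 14.02
tcp_pos: [0.5092, -0.4418, 0.0321]
orientation: [3.139, -0.081, 0.002]
contact_force: [-2.8, 1.5, 6.1]
grip_width: 0.0277
gripper_force: 35.2
```

```bash
python3 st.py
```

```text
[ 0.49   0.692 -0.012] [-2.8  1.5  6.1] [ 0.5092 -0.4418  0.0321] -2.97 14.03 -0.95
```

arm_command --plan "-0.0003 0 0.0003 3;0 0 0 3;0 0 0 3;0 0 0 3;0 0 0 3;0 0 0 3;0 0 0 0"

```text
clock: 14.9
tcp_pos: [0.5092, -0.4415, 0.0311]
orientation: [3.089, -0.569, 0.002]
contact_force: [1.2, 0.1, -0.4]
grip_width: 0.0277
gripper_force: 34.7
```

```bash
python3 st.py
```

```text
[ 0.166  0.003 -0.034] [ 1.2  0.1 -0.4] [ 0.5092 -0.4415  0.0311] -20.89 14.9 -1.2
```

arm_command --plan "0 0 0.001 0;0 0 0.001 0;0 0 0.001 0;0 0 0 0"

```text
clock: 15.4
tcp_pos: [0.5086, -0.4414, 0.0283]
orientation: [3.089, -0.571, 0.001]
contact_force: [0.6, 1.0, 1.5]
grip_width: 0.0276
gripper_force: 34.9
```

```bash
python3 st.py
```

```text
[ 0.151 -0.056 -0.047] [0.6 1.  1.5] [ 0.5086 -0.4414  0.0283] -20.95 15.4 -1.2
```

arm_command --plan "0 0 0.001 0;0 0 0.001 0;0 0 0 0;0 0 0 0"

```text
clock: 15.9
tcp_pos: [0.5086, -0.4414, 0.0273]
orientation: [3.089, -0.571, 0.001]
contact_force: [-1.6, 2.6, 8.6]
grip_width: 0.0277
gripper_force: 35.5
```

```bash
python3 st.py
```

```text
[0.527 0.449 0.03 ] [-1.6  2.6  8.6] [ 0.5086 -0.4414  0.0273] -20.96 15.9 -1.2
```

The spacer dropped 4.8 mm and sits home. I'll back off, release it and go for the washer.

arm_command --plan "0 0 -0.001 0;0 0 0 0;0 0 0 0;0 0 0 0;0 0 -0.02 0;0 0 -0.03 0;0 0 -0.03 0;-0.01 -0.0339 0 0;-0.01 -0.0339 0 0;0 0 0 0" --hand -0.1

```text
clock: 17.15
tcp_pos: [0.5156, -0.3673, 0.1086]
orientation: [-3.089, 0.564, -0.002]
contact_force: [-0.1, -0.8, -0.6]
grip_width: 0.047
gripper_force: 0.0
```

```bash
python3 - <<'E'
from h import *
q,C,I,D,P=close((.5101,-.4417),.060,rad=.018,tag="sp",lo=.004,hi=.006)
m=(D>0)&(np.hypot(P[...,0]-.5101,P[...,1]+.4417)<.0145)&(np.hypot(P[...,0]-.5101,P[...,1]+.4417)>.009)
print(len(P[m]),np.percentile(P[m][:,2],[5,25,50,75,95]).round(4))
go([.5306,-.1593,.1])
E
python3 st.py
```

```text
sp [432.3 171.8  44.9  48.3] pos [ 0.5108 -0.4422  0.06  ] mean [ 0.5124 -0.4409  0.0614]
2356 [0.0464 0.0608 0.0623 0.2123 0.217 ]
shift in tool mm [ -60.2 -202.2    8.5] turn None tcp [ 0.515  -0.3697  0.1086] yaw -20.81 t 17.2
[-0.031  0.028  0.014] [-0.1  0.   0.1] [ 0.515  -0.3697  0.1086] -20.81 17.2 -1.32
```

arm_command --plan "-0.01 -0.0337 0 0;-0.01 -0.0337 0 0;-0.01 -0.0337 0 0;-0.01 -0.0337 0.01 0;-0.01 -0.0337 0.02 0;-0.01 -0.0337 0.02 0;0 0 0 0;0 0 0 0;0 0 0 0" --hand 0.06

```text
clock: 18.32
tcp_pos: [0.5307, -0.1626, 0.0579]
orientation: [3.088, -0.575, 0.003]
contact_force: [-0.4, 0.3, 0.4]
grip_width: 0.0399
gripper_force: 0.0
```

```bash
python3 - <<'E'
from h import *
q,C,I,D,P=close((.5306,-.1593),.008,rad=.022,tag="wa",lo=.0025)
o=r.get_obs();print(o["grip_width"])
h=cv2.cvtColor(I,cv2.COLOR_RGB2HSV);m=((h[...,0]>18)&(h[...,0]<32)&(h[...,1]>120)).astype(np.uint8)
c=max(cv2.findContours(m,0,2)[0],key=cv2.contourArea);e=cv2.fitEllipse(c);q=on_plane(C,*e[0],.007);print(np.round(e[0]+e[1],1),q.round(4))
go([q[0],q[1],-.014])
E
```

```text
wa [311.3 206.5  48.9  49.3] pos [ 0.5306 -0.1596  0.008 ] mean [ 0.5311 -0.1596  0.0091]
0.040133169154759396
[311.4 206.4  48.1  48.9] [ 0.5304 -0.1595  0.007 ]
shift in tool mm [-1.3 -2.6 71.8] turn None tcp [ 0.5306 -0.1623  0.0578] yaw -21.1 t 18.38
```

arm_command --plan "-0.001 -0.0015 0.03 0;0 0 0.025 0;0 0 0.011 0;0 0 0 0;0 0 0 0;0 0 0 0"

```text
clock: 19.12
tcp_pos: [0.5305, -0.159, -0.008]
orientation: [3.089, -0.571, 0.002]
contact_force: [0.4, -0.4, 0.3]
grip_width: 0.0403
gripper_force: 0.0
```

```bash
python3 - <<'E'
from h import *
o=r.get_obs();C=cam("wrist",o);I,D=eyes.grab_frame("wrist");P=cloud(C,D);m=R.from_rotvec(o["orientation"]).as_matrix();L=(P-o["tcp_pos"])@m
w=o["grip_width"]/2
for s in(-1,1):
    k=(D>0)&(L[...,1]*s>w-.003)&(L[...,1]*s<w+.01)&(abs(L[...,0]-.009)<.004)&(P[...,2]>.0065)
    print("tip world z",np.percentile(P[k][:,2],[0,1,3,10]).round(4))
go([.5305,-.1595,-.016]);print(o["contact_force"].round(1),w*2)
E
```

```text
tip world z [0.0153 0.0195 0.0219 0.0281]
tip world z [0.0151 0.019  0.0214 0.0278]
shift in tool mm [0.3 0.6 7.9] turn None tcp [ 0.5304 -0.1589 -0.0081] yaw -20.96 t 19.18
[ 0.4 -0.4  0.3] 0.040311438331902094
```

arm_command --plan "0 0.0005 0.004 0;0 0 0.004 0;0 0 0 0;0 0 0 0"

```text
clock: 19.68
tcp_pos: [0.5296, -0.1592, -0.017]
orientation: [3.089, -0.571, -0.0]
contact_force: [-0.4, -0.2, 0.2]
grip_width: 0.0405
gripper_force: 0.0
```

arm_command --plan "0 0 0 0;0 0 0 0;0 0 0 0;0 0 0 0" --hand 0.2

```text
clock: 20.18
tcp_pos: [0.5297, -0.1592, -0.0169]
orientation: [3.089, -0.571, 0.0]
contact_force: [-0.1, 0.1, -0.5]
grip_width: 0.0345
gripper_force: 0.0
```

```bash
python3 - <<'E'
from h import *
o=r.get_obs();C=cam("wrist",o);I,D=eyes.grab_frame("wrist");P=cloud(C,D);m=R.from_rotvec(o["orientation"]).as_matrix();L=(P-o["tcp_pos"])@m
w=o["grip_width"]/2
for s in(-1,1):
    k=(D>0)&(L[...,1]*s>w-.003)&(L[...,1]*s<w+.01)&(abs(L[...,0]-.009)<.004)&(P[...,2]>.0055)
    print("tip world z",np.percentile(P[k][:,2],[0,1,3,10]).round(4))
go([.5305,-.1595,-.016]);print(o["contact_force"].round(1),w*2)
cv2.imwrite("pics/wg.png",I[:,:,::-1])
E
```

```text
tip world z [0.0055 0.0079 0.012  0.0181]
tip world z [0.0055 0.0081 0.0113 0.0178]
shift in tool mm [ 0.9 -0.  -0.9] turn None tcp [ 0.5297 -0.1592 -0.0169] yaw -20.95 t 20.23
[-0.1  0.1 -0.5] 0.03445415575141154
```

arm_command --plan "0.0008 0 0 0;0 0 0 0;0 0 0 0;0 0 0 0" --hand 1 --grip_force 30

```text
clock: 20.72
tcp_pos: [0.5298, -0.1592, -0.0167]
orientation: [-3.089, 0.571, 0.002]
contact_force: [-2.1, 1.6, 6.1]
grip_width: 0.0291
gripper_force: 29.2
```

arm_command --plan "0 0 -0.005 0;0 0 -0.015 0;0 0 -0.03 0;0 0 -0.04 0;0 0 -0.035 0;0 0 0 0;0 0 0 0"

```text
clock: 21.6
tcp_pos: [0.5302, -0.1594, 0.1083]
orientation: [-3.089, 0.571, -0.0]
contact_force: [-0.6, 0.3, -1.5]
grip_width: 0.0288
gripper_force: 29.7
```

```bash
python3 - <<'E'
from h import *
o=r.get_obs();C=cam("wrist",o);I,D=eyes.grab_frame("wrist");P=cloud(C,D);m=R.from_rotvec(o["orientation"]).as_matrix();L=(P-o["tcp_pos"])@m
h=cv2.cvtColor(I,cv2.COLOR_RGB2HSV);k=((h[...,0]>18)&(h[...,0]<32)&(h[...,1]>120)&(D>0));k[320:]=0
c=max(cv2.findContours(k.astype(np.uint8),0,2)[0],key=cv2.contourArea);e=cv2.fitEllipse(c)
kk=k&(L[...,2]>-.035)&(L[...,2]<-.015)
A=np.c_[L[kk][:,:2],np.ones(kk.sum())];s=np.linalg.lstsq(A,L[kk][:,2],rcond=None)[0];print("plane (tilt,z rel)",s.round(4),kk.sum())
bb=cv2.minEnclosingCircle(c);zt=o["tcp_pos"][2]-s[2]
for p in(e[0],bb[0]): print(np.round(p,1),(m.T@(on_plane(C,*p,zt)-o["tcp_pos"])).round(4))
print(L[kk].mean(0).round(4),L[kk].min(0).round(4),L[kk].max(0).round(4))
go([.5101,-.4417,.11]);print(o["contact_force"].round(1),o["grip_width"])
cv2.imwrite("pics/wl.png",I[150:400,150:490,::-1])
E
```

```text
plane (tilt,z rel) [ 0.0082 -0.0046 -0.0258] 3274
[317.5 254.6] [ 0.0021  0.0012 -0.0258]
[317.7 255. ] [ 0.0019  0.0013 -0.0258]
[ 0.0019  0.0013 -0.0258] [-0.0149 -0.0134 -0.0309] [ 0.0172  0.0158 -0.0212]
shift in tool mm [ 82.6 270.7  -2.4] turn None tcp [ 0.5298 -0.1593  0.1077] yaw -20.96 t 21.65
[-0.6  0.3 -1.5] 0.028798782261010958
```

View pics/wl.png

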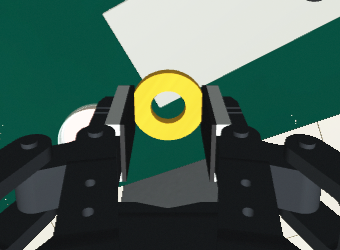

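The washer is held flat at (317,255), its centre about 2 mm ahead of the TCP in tool x. I'll carry it to the spindle.

arm_command --plan "0.0099 0.0339 0 0;0.0099 0.0339 0 0;0.0099 0.0339 0 0;0.0099 0.0339 0 0;0.0099 0.0339 0 0;0.0099 0.0339 0 0;0.01 0.0339 0.01 0;0.01 0.0339 0.01 0;0 0 0 0;0 0 0 0;0 0 0 0;0 0 0 0"

```text
clock: 23.15
tcp_pos: [0.5082, -0.4401, 0.0883]
orientation: [-3.089, 0.569, -0.001]
contact_force: [0.3, 0.1, -0.5]
grip_width: 0.0292
gripper_force: 29.7
```

```bash
python3 - <<'E'
from h import *
o=r.get_obs();C=cam("wrist",o);I,D=eyes.grab_frame("wrist");cv2.imwrite("pics/wb.png",I[150:400,150:490,::-1])
go([.5073,-.4406,.065])
h=cv2.cvtColor(I,cv2.COLOR_RGB2HSV);k=((h[...,0]>18)&(h[...,0]<32)&(h[...,1]>120));k[320:]=0
# bright things inside bore
c=max(cv2.findContours(k.astype(np.uint8),0,2)[0],key=cv2.contourArea);fill=np.zeros(D.shape,np.uint8);cv2.drawContours(fill,[c],-1,1,-1)
ins=(fill>0)&~k
P=cloud(C,D);t=ins&(D>0)
print(ins.sum(),"z in bore",np.percentile(P[t][:,2],[5,25,50,75,95]).round(3))
t&=(P[...,2]>.0885)&(P[...,2]<.1)
v,u=np.nonzero(t);print(len(u))
if len(u):print("tip",u.mean(),v.mean(),on_plane(C,u.mean(),v.mean(),.0915).round(4))
e=cv2.fitEllipse(c);print(np.round(e[0],1),on_plane(C,*e[0],o["tcp_pos"][2]+.0248).round(4))
E
```

```text
shift in tool mm [-0.7  0.6 23.4] turn None tcp [ 0.5081 -0.4403  0.0884] yaw -20.88 t 23.2
739 z in bore [0.036 0.037 0.037 0.038 0.055]
11
tip 318.45454545454544 241.63636363636363 [ 0.5058 -0.4409  0.0915]
[317.5 254.7] [ 0.5092 -0.4417  0.1131]
```

arm_command --plan "0 0 0.01 0;0 0 0.006 0;0 0 0.006 0;0 0 0.006 0;0 0 0.006 0;0 0 0.003 0;0 0 0 0;0 0 0 0"

```text
clock: 24.2
tcp_pos: [0.5077, -0.4413, 0.0513]
orientation: [3.089, -0.571, 0.0]
contact_force: [0.4, -1.1, -0.0]
grip_width: 0.0287
gripper_force: 29.7
```

arm_command --plan "-0.0003 -0.0003 0.0015 0;0 0 0.0015 0;0 0 0.0015 0;0 0 0.0015 0;0 0 0.0015 0;0 0 0 0;0 0 0 0"

```text
clock: 25.08
tcp_pos: [0.5075, -0.4408, 0.0437]
orientation: [3.089, -0.571, 0.0]
contact_force: [-0.3, -0.5, 0.2]
grip_width: 0.029
gripper_force: 29.7
```

arm_command --plan "0 0 0.001 0;0 0 0.001 0;0 0 0.001 0;0 0 0.001 0;0 0 0 0;0 0 0 0"

```text
clock: 25.82
tcp_pos: [0.5084, -0.441, 0.04]
orientation: [3.089, -0.571, 0.003]
contact_force: [4.5, -1.3, 2.7]
grip_width: 0.0289
gripper_force: 30.0
```

arm_command --plan "0.0006 -0.0002 0.001 0;0 0 0.0005 0;0 0 0 0;0 0 0 0"

```text
clock: 26.32
tcp_pos: [0.5084, -0.4411, 0.0391]
orientation: [3.089, -0.571, 0.002]
contact_force: [1.9, 1.2, 8.4]
grip_width: 0.0288
gripper_force: 30.7
```

arm_command --plan "0 0 -0.001 0;0 0 0 0;0 0 0 0;0 0 0 0;0 0 -0.015 0;0 0 -0.025 0;0 0 -0.025 0;-0.0078 -0.032 0 0;-0.0078 -0.032 0 0;-0.0078 -0.032 0 0;-0.0078 -0.032 0.015 0;-0.0078 -0.032 0.025 0;0 0 0 0;0 0 0 0;0 0 0 0" --hand -0.05

```text
clock: 28.2
tcp_pos: [0.5291, -0.2793, 0.0652]
orientation: [3.088, -0.574, 0.003]
contact_force: [0.0, 0.1, -1.0]
grip_width: 0.0449
gripper_force: 0.0
```

```bash
python3 - <<'E'
from h import *
q,C,I,D,P=close((.529,-.2775),.019,rad=.016,tag="bu",lo=.003)
J,E=eyes.grab_frame("top");T=cam("top");PT=cloud(T,E)
h=cv2.cvtColor(J,cv2.COLOR_RGB2HSV);m=((h[...,0]>18)&(h[...,0]<32)&(h[...,1]>120)).astype(np.uint8);m[:,:405]=0;m[:190]=0;m[260:]=0;m[:,475:]=0
if m.any():
    c=max(cv2.findContours(m,0,2)[0],key=cv2.contourArea);e=cv2.minEnclosingCircle(c);print("washer",e,on_plane(T,*e[0],.065).round(4),"z",np.median(PT[m>0][:,2]).round(4))
o=r.get_obs();print(o["grip_width"],o["contact_force"].round(1));go([q[0],q[1],-.011])
E
```

```text
bu [313.9 207.   34.3  34.4] pos [ 0.5293 -0.2781  0.019 ] mean [ 0.5295 -0.2783  0.0201]
washer ((443.0526428222656, 222.6842041015625), 8.747868537902832) [ 0.5074 -0.4398  0.065 ] z 0.0639
0.04484636139838553 [-0.9  0.1 -0.7]
shift in tool mm [-0.  -0.8 75.9] turn None tcp [ 0.5289 -0.2788  0.0649] yaw -21.06 t 28.3
```

arm_command --plan "0 -0.0005 0.035 0;0 0 0.03 0;0 0 0.008 0;0 0 0 0;0 0 0 0" --hand 0.1

```text
clock: 28.92
tcp_pos: [0.5299, -0.2776, -0.0076]
orientation: [3.089, -0.572, 0.003]
contact_force: [1.0, 0.0, 0.2]
grip_width: 0.0387
gripper_force: 0.0
```

```bash
python3 st.py
```

```text
[-0.014  0.051  0.   ] [1.  0.  0.2] [ 0.5299 -0.2776 -0.0076] -20.97 28.93 -1.44
```

arm_command --plan "0 0 0.001 0;0 0 0 0;0 0 0 0;0 0 0 0;0 0 0 0;0 0 0 0" --hand 1 --grip_force 60

```text
clock: 29.68
tcp_pos: [0.5299, -0.2774, -0.0084]
orientation: [3.089, -0.571, 0.003]
contact_force: [-2.0, 0.5, 6.7]
grip_width: 0.0181
gripper_force: 58.4
```

arm_command --plan "0 0 -0.005 0;0 0 -0.015 0;0 0 -0.03 0;0 0 -0.035 0;0 0 -0.03 0;0 0 0 0;0 0 0 0"

```text
clock: 30.55
tcp_pos: [0.5287, -0.2767, 0.1052]
orientation: [-3.089, 0.571, 0.0]
contact_force: [-0.1, -0.6, -0.2]
grip_width: 0.0176
gripper_force: 58.7
```

```bash
python3 - <<'E'
from h import *
o=r.get_obs();C=cam("wrist",o);I,D=eyes.grab_frame("wrist");P=cloud(C,D);m=R.from_rotvec(o["orientation"]).as_matrix();L=(P-o["tcp_pos"])@m
w=o["grip_width"]/2
k=(D>0)&(abs(L[...,1]-.0013)<.0085)&(L[...,2]<-.023)&(L[...,2]>-.035)&(abs(L[...,0])<.014)
z=L[k][:,2];print(k.sum(),np.percentile(z,[5,25,50,75,95]).round(4))
zm=np.median(z);kk=k&(abs(L[...,2]-zm)<.003)
A=np.c_[L[kk][:,:2],np.ones(kk.sum())];print("tilt",np.linalg.lstsq(A,L[kk][:,2],rcond=None)[0].round(4))
v,u=np.nonzero(kk);print("x range",L[kk].min(0).round(4),L[kk].max(0).round(4),L[kk].mean(0).round(4))
print(o["contact_force"].round(1),o["grip_width"]);go([.5084,-.4412,.1])
cv2.imwrite("pics/bl.png",I[150:400,150:490,::-1])
E
```

```text
1526 [-0.0295 -0.0289 -0.0285 -0.0278 -0.0244]
tilt [ 0.0134  0.0004 -0.0284]
x range [-0.0116 -0.0072 -0.0303] [ 0.0108  0.0098 -0.0255] [ 0.0003  0.0013 -0.0284]
[-0.1 -0.6 -0.2] 0.01757400383021971
shift in tool mm [ 40.2 160.9   4.5] turn None tcp [ 0.5284 -0.2766  0.1046] yaw -20.95 t 30.6
```

View pics/bl.png

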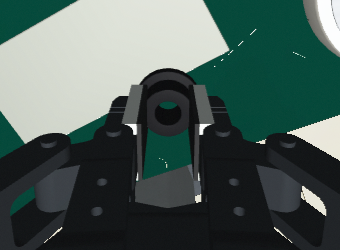

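The bushing is held upright, centred between the pads. Next I'll carry it to the spindle.

arm_command --plan "0.0082 0.0322 0 0;0.0082 0.0322 0 0;0.0082 0.0322 0 0;0.0083 0.0321 0 0;0.0083 0.0321 0 0;0 0 0.008 0;0 0 0.004 0;0 0 0 0;0 0 0 0"

```text
clock: 31.72
tcp_pos: [0.5105, -0.4408, 0.0931]
orientation: [-3.089, 0.569, -0.0]
contact_force: [-0.2, -0.4, -0.1]
grip_width: 0.018
gripper_force: 58.7
```

```bash
python3 - <<'E'
from h import *
go([.5095,-.4416,.0811])
E
```

```text
shift in tool mm [-0.7  1.2 12. ] turn None tcp [ 0.5105 -0.4408  0.0931] yaw -20.87 t 31.73
```

arm_command --plan "-0.0005 0.0005 0.004 0;0 0 0.004 0;0 0 0.002 0;0 0 0.002 0;0 0 0.002 0;0 0 0 0;0 0 0 0"

```text
clock: 32.6
tcp_pos: [0.5094, -0.4422, 0.0792]
orientation: [3.089, -0.571, 0.0]
contact_force: [-0.3, 0.1, -0.6]
grip_width: 0.0178
gripper_force: 58.7
```

```bash
python3 st.py
```

```text
[ 0.09  -0.043 -0.006] [-0.3  0.1 -0.6] [ 0.5094 -0.4422  0.0792] -20.96 32.6 -1.2
```

Underside is now at about 0.0906, below the tip, with no contact. I'll ease it on with a small y correction.

arm_command --plan "0 -0.0004 0.001 0;0 0 0.001 0;0 0 0.001 0;0 0 0.001 0;0 0 0 0;0 0 0 0"

```text
clock: 33.35
tcp_pos: [0.5098, -0.4417, 0.0752]
orientation: [-3.089, 0.571, -0.001]
contact_force: [1.2, 1.2, -0.1]
grip_width: 0.0177
gripper_force: 58.7
```

arm_command --plan "0 -0.0002 0.001 0;0 0 0.001 0;0 0 0.001 0;0 0 0.001 0;0 0 0 0;0 0 0 0"

```text
clock: 34.1
tcp_pos: [0.5098, -0.4416, 0.071]
orientation: [3.089, -0.571, 0.0]
contact_force: [1.8, -1.1, -0.2]
grip_width: 0.0177
gripper_force: 58.8
```

arm_command --plan "0.0002 0 0.001 0;0 0 0.001 0;0 0 0.001 0;0 0 0.001 0;0 0 0 0"

```text
clock: 34.72
tcp_pos: [0.5098, -0.4416, 0.067]
orientation: [-3.089, 0.571, -0.0]
contact_force: [2.6, 0.6, 1.4]
grip_width: 0.0179
gripper_force: 58.8
```

arm_command --plan "0.0004 -0.0001 0.0015 0;0 0 0.0015 0;0 0 0.0015 0;0 0 0.0015 0;0 0 0 0"

```text
clock: 35.35
tcp_pos: [0.5099, -0.4417, 0.0608]
orientation: [-3.089, 0.571, 0.001]
contact_force: [2.4, -0.3, -0.1]
grip_width: 0.0179
gripper_force: 58.7
```

arm_command --plan "0.0003 -0.0001 0.0015 0;0 0 0.0015 0;0 0 0.0015 0;0 0 0.001 0;0 0 0 0;0 0 0 0"

```text
clock: 36.1
tcp_pos: [0.5101, -0.4416, 0.0553]
orientation: [-3.089, 0.571, 0.001]
contact_force: [1.4, -0.8, -2.2]
grip_width: 0.0179
gripper_force: 58.7
```

```bash
python3 st.py
```

```text
[ 0.027 -0.036  0.004] [ 1.4 -0.8 -2.2] [ 0.5101 -0.4416  0.0553] -20.96 36.1 -1.2
```

arm_command --plan "0 0 0.001 0;0 0 0.001 0;0 0 0.0005 0;0 0 0 0;0 0 0 0"

```text
clock: 36.72
tcp_pos: [0.5105, -0.4419, 0.0534]
orientation: [3.089, -0.571, 0.0]
contact_force: [-1.7, 0.9, 2.8]
grip_width: 0.0175
gripper_force: 59.1
```

arm_command --plan "0 0 0.001 0;0 0 0.0005 0;0 0 0 0;0 0 0 0"

```text
clock: 37.22
tcp_pos: [0.5106, -0.442, 0.0526]
orientation: [3.089, -0.571, 0.001]
contact_force: [-0.8, 1.9, 7.8]
grip_width: 0.0178
gripper_force: 59.7
```

```bash
python3 st.py
```

```text
[0.369 0.481 0.065] [-0.8  1.9  7.8] [ 0.5106 -0.442   0.0526] -20.96 37.23 -1.2
```

arm_command --plan "0 0 0.001 0;0 0 0 0;0 0 0 0"

```text
clock: 37.6
tcp_pos: [0.5107, -0.442, 0.0521]
orientation: [3.089, -0.571, 0.001]
contact_force: [-2.8, 2.2, 11.7]
grip_width: 0.0173
gripper_force: 60.1
```

arm_command --plan "0 0 -0.001 0;0 0 -0.0012 0;0 0 0 0;0 0 0 0"

```text
clock: 38.1
tcp_pos: [0.5105, -0.4419, 0.053]
orientation: [3.089, -0.571, 0.0]
contact_force: [-2.2, 0.5, 4.5]
grip_width: 0.018
gripper_force: 59.4
```

Seated under 12 N. I'll release, lift clear and check.

arm_command --plan "0 0 -0.0005 0;0 0 0 0;0 0 0 0;0 0 0 0;0 0 0 0" --hand -0.1

```text
clock: 38.72
tcp_pos: [0.5105, -0.4417, 0.0532]
orientation: [-3.089, 0.571, 0.0]
contact_force: [-1.6, 0.7, -1.3]
grip_width: 0.0471
gripper_force: 0.0
```

arm_command --plan "0 0 -0.015 0;0 0 -0.025 0;0 0 -0.035 0;-0.02 -0.025 -0.02 0;-0.025 -0.03 0 0;-0.025 -0.03 0 0;0 0 0 0;0 0 0 0"

```text
clock: 39.72
tcp_pos: [0.476, -0.3383, 0.1494]
orientation: [3.088, -0.572, 0.003]
contact_force: [0.3, -0.9, 0.8]
grip_width: 0.047
gripper_force: 0.0
```

```bash
python3 - <<'E'
from h import *
o=r.get_obs();C=cam("wrist",o);I,D=eyes.grab_frame("wrist");P=cloud(C,D);J,E=eyes.grab_frame("side")
S=cam("side");f,cx,cy,oo,A,c=S;p=A.T@(np.array([.5101,-.4417,.075])-oo);u=int(cx+f*p[0]/-p[2]);v=int(cy-f*p[1]/-p[2])
k=J[v-35:v+35,u-35:u+35];f,cx,cy,oo,A,c=C
p=A.T@(np.array([.5101,-.4417,.075])-oo);u=int(cx+f*p[0]/-p[2]);v=int(cy-f*p[1]/-p[2]);print(u,v)
kw=I[max(v-40,0):v+40,u-40:u+40]
cv2.imwrite("pics/fin.png",np.hstack([cv2.resize(k,(400,400),interpolation=2),cv2.resize(kw,(400,400),interpolation=2)])[:,:,::-1])
d=np.hypot(P[...,0]-.5101,P[...,1]+.4417);m=(D>0)&(d<.017)&(P[...,2]<.11)
z=P[m][:,2];h,e=np.histogram(z,np.arange(.04,.1,.002));print(list(zip(e.round(3),h)))
print(o["contact_force"].round(1),o["tcp_pos"].round(3))
E
```

```text
445 92
[(np.float64(0.04), np.int64(57)), (np.float64(0.042), np.int64(212)), (np.float64(0.044), np.int64(56)), (np.float64(0.046), np.int64(18)), (np.float64(0.048), np.int64(25)), (np.float64(0.05), np.int64(26)), (np.float64(0.052), np.int64(26)), (np.float64(0.054), np.int64(23)), (np.float64(0.056), np.int64(11)), (np.float64(0.058), np.int64(0)), (np.float64(0.06), np.int64(7)), (np.float64(0.062), np.int64(30)), (np.float64(0.064), np.int64(86)), (np.float64(0.066), np.int64(112)), (np.float64(0.068), np.int64(44)), (np.float64(0.07), np.int64(480)), (np.float64(0.072), np.int64(84)), (np.float64(0.074), np.int64(36)), (np.float64(0.076), np.int64(32)), (np.float64(0.078), np.int64(27)), (np.float64(0.08), np.int64(308)), (np.float64(0.082), np.int64(389)), (np.float64(0.084), np.int64(21)), (np.float64(0.086), np.int64(49)), (np.float64(0.088), np.int64(31)), (np.float64(0.09), np.int64(85)), (np.float64(0.092), np.int64(96)), (np.float64(0.094), np.int64(23)), (np.float64(0.096), np.int64(0))]
[ 0.3 -0.9  0.8] [ 0.476 -0.338  0.149]
```

View pics/fin.png

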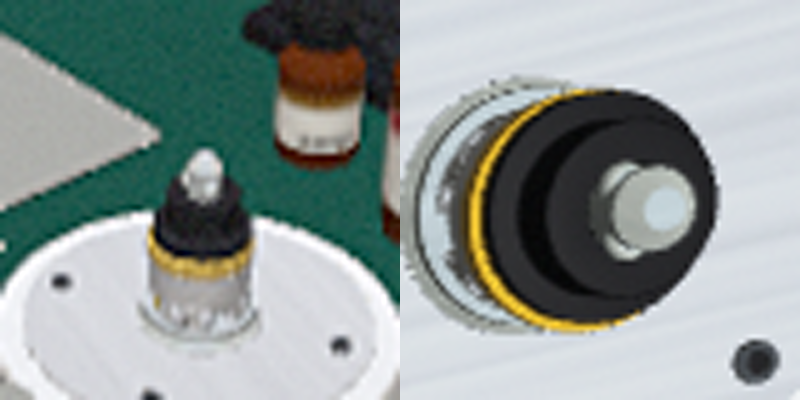

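The final view (side crop left, wrist crop right) shows spacer, washer and bushing stacked with no gaps. The balls stand out above the bushing at about (615,240) and (610,180) in the crop, and the bushing top reads 0.081 m. I'll hand it in.

```bash
python3 -c "
from bench import ticket
print(ticket.hand_in())"
```

```text
the job is handed in; nothing more can be done
None
```

I fitted the spacer over the key, then the washer, then the bushing until the balls snapped out above it, and handed the job in at about 40 s; the highest downward force I read at the spindle was about 12 N.

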